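# Put the jar away and slide the sticky bin lid shut

### The arm

A 6-joint arm with a two-finger parallel gripper is mounted at the origin on the work surface. World frame = base frame: x ahead of the robot, y to its left, z up, the work surface at z = 0. Lengths are in m, angles in rad, forces in N, time in s.
With the tool pointing down it reaches from about 0.3 to 0.75 m from the base axis. Payload 8.5 kg.
Tool frame: the origin (TCP) lies at the very end of the fingers, on their centre line; the grasp point (between the pads) lies 19 mm behind it (robot.grip_depth is the distance from the TCP to the grasp point, in m); z points along the fingers, y is the line along which they close (so a half turn about z gives the same grasp; the last joint's range is limited). The gripper opens to 88 mm and grips with 3 to 60 N. Pads are 18 mm wide; open, the fingers measure 123 mm over their backs; the gripper's body (75 mm by 187 mm) begins 45 mm behind the grasp point.
Start: joints at [0.961, 0.381, 1.297, -0, 1.464, -0.215], TCP at [0.212, 0.508, 0.239] pointing down, gripper open.
Joint ranges: [-3.11, 3.11], [-0.89, 2.33], [0.22, 2.48], [-1.42, 4.56], [0.17, 2.85], [-2.88, 2.88]. Speed limits (rad/s): [2.39, 2.39, 3.14, 3.14, 3.14, 3.14].

### API

Orientations are given as a unit quaternion [w, x, y, z].
In Python, from rig import robot, cams gives the robot as it stands. The module is installed in compiled form; this text tells all that it offers.
- The arm moves only by the tool send_rows, never from a script. Its argument "deltas" is a list of rows, each an object with "gripper": the finger opening in cm, from 0 to 8.81; "xyz": the shift along the tool's x, y, z in cm, a list of three; "yaw": the turn about the tool's z in degrees. A call has exactly 5 rows; each row shifts and turns the commanded pose from where the row before left it, along the tool's axes as they then stand; what a row does not reach is not made up. A row lasts 1/12 s, in which the tool goes at most 41.7 mm and 7.16 degrees, less where a joint would pass 70% of its speed; a pose out of reach is approached as far as the arm can. A call with a gripper value outside its range is refused whole. The fingers move at their own pace and stop on an object; "grip_force" is the grip in N (left out, the last holds). Time passes only in rows, so rows that do not move let the fingers close, or fill a call up. It gives the time, the measured TCP pose, the force, the opening and the grip force at its end, in the units of the state.
- robot.observe(): the state, without advancing time (a new reading comes with each control period).
- cams.grab_frame(name): name is "side" or "top"; returns (picture, depth): 400x640x3 uint8, red, green, blue; 400x640 float32, m along the optical axis (not along the pixel's ray), 0 where there is no reading.
- cams.calibration(name): a dict with "fov_y" (degrees; the focal length in pixels is half the picture's height over the tangent of half this angle, whatever the lens; pixels are square), "cx", "cy" (the principal point, pixels), "k1" (the pictures are not rectified: a ray, as slopes to the right and down, at radius r is drawn at 1 + k1 r^2 times it, then the intrinsics apply), "world_from_camera" (4x4, takes a point from camera to world coordinates). Camera axes: x right, y down, z forward; pixel columns grow to the right and rows downward; lengths in m; the calibration is good to about 2 mm. A picture is of the moment at which its call begins. calibration takes no time and is no camera call.
- robot.close_job(): hands the job in; it is judged then, once.
The state is a dict: "clock": time; "joint_pos": joint angles; "dq": joint speeds; "joint_efforts": joint torques, N m; "tcp_pos": TCP position; "ee_rot": TCP orientation; "force": force on the tool from outside, world axes, zero at the start; "torque": the same for the moment, N m; "opening": finger opening in m; "grasp_force": force on a finger pad.
Only numpy, scipy, OpenCV 4.12 (cv2) and the standard library are available. Lean on these libraries where they do the work, as an engineer would, in place of code of your own. Each camera call takes 0.05 s, during which the arm holds its last target. There are 200 camera calls.

### The job

Stand the amber jar upright inside the bread bin through its open half, then slide the bin's dark stone lid fully shut, until it sits square and bears along its whole edge on the black rubber stop strip. The lid sticks and jams in its loose tracks when it goes askew, so work it along gently by its two knobs in turn, never forcing it, and leave the other things on the worktop alone.

Things in the scene. Friction and masses are not known exactly. Their poses are not given: they have to be found in the camera images.
- bin: White bread bin, fixed, 230 x 330 x 115 mm (its x, y, z). Origin on its underside: near wall's outer face at x = -102.5 mm; x points to the far wall (inner face x = 120 mm, top z = 115 mm); y left, z up. A fixed white deck (top z = 91) covers x up to 30.5 mm. Beyond it, to x = 120 and |y| = 125 mm, is the open well, save where the lid overhangs it.
- bin_board (a point): Middle of the top of an oak board fixed above the deck, (-36, 0, 126) mm in the bin's frame, whose axes it has: x = -101 to 29 mm, |y| up to 75 mm, z = 112 to 126 mm. The lid passes under it, so the lid can be pushed only near its two ends.
- bin_track (a point): Middle of the left aluminium track, about (12, 150, 115) mm in the bin's frame; the right one mirrors it. Ledge top z = 95 mm, upper lip z = 109.5 to 114 mm reaching in to |y| = 134 mm. Its springy black liner (8 N/mm, gives 4 mm) stands at |y| = 146.5 to 148.7 mm, unmeasured: 3 to 7.5 mm of side play in all, to be felt.
- bin_home (a point): Point in the bin at (71, 0, 95) mm, with the bin's axes: about where the lid's origin lies when the lid is fully shut. The lid's real end stop is a black rubber strip along the inside of the far wall at lid height (z = 96 to 108 mm), whose face is set at x = 112 to 120 mm, differently at each start and unmeasured (shut origin x = 67 to 75 mm): to be felt.
- bin_floor (a point): Point on the bin's inner floor at (75, 0, 6) mm: the middle of the open well.
- lid: Loose dark slate-grey stone lid, 90 x 290 x 12 mm (x, y, z), 0.5 to 0.67 kg; origin at the centre of its underside, x to the far wall, y left. Starts 80 to 110 mm short of shut; shuts along the bin's +x. Pushing one end (2 to 5 N) swings it ahead, the other stays. Beyond 0.03 to 0.1 rad of skew it jams: force climbs about 1 N/mm. A push at the other end frees it (about as hard as it jammed).
- knob_left (a point): Middle of the lid's left round upright knob: steel post 22 mm in diameter (orange cap 25 mm in diameter from 38 to 44 mm) standing on the lid from z = 12 to 44 mm above the lid's underside. This point is at (-30, +115, 28) mm in the lid's frame.
- knob_right (a point): Middle of the lid's right knob, the same, at (-30, -115, 28) mm in the lid's frame.
- front_left (a point): Left end of the lid's leading edge, at (45, 140, 6) mm in the lid's frame. It meets the stop strip at x = 112 to 120 mm in the bin's frame.
- front_right (a point): Right end of the lid's leading edge, at (45, -140, 6) mm in the lid's frame.
- jar: Amber glass jar with a red lid, 50 mm in diameter, 75 mm tall, about 0.22 kg, standing upright on the worktop to the left or right of the bin; origin at the centre of its underside, z up.
- mug: Blue mug, rim 72 mm in diameter, 85 mm tall, standing on the worktop on the other side of the bin; origin at the centre of its underside. Bystander.
- mill: Dark wooden pepper mill, 52 mm in diameter, 125 mm tall, upright on the worktop; origin at the centre of its underside. Bystander.
- bowl: White bowl, 110 mm in diameter, 45 mm tall, on the worktop; origin at the centre of its underside. Bystander.
Not all that is in view belongs to the job. There is more than one size of the jar; the job needs the largest.

How it is judged:
By the outcome, as a careful person would: the job done as asked, in the order asked, and still so for the second after the job is handed in, with the robot touching nothing.
It also fails if it takes over 72 s, if anything falls off the work surface, if the arm or the gripper's body presses on something with over 40 N, if the wrist force passes 120 N, or if a joint passes its speed limit or range.

## Working session

There is one attempt and no reset: what is moved stays moved. The work goes in short steps, Python scripts to look and compute and a tool call to move; the robot and the scene stay as the last step left them, time stands still between calls to the robot, and variables do not carry over. Pictures are saved under pics/ and viewed, at most 10 in all, crops included, and the job is handed in when it is done.

Besides the shell and the picture viewer there is one more tool, called after ">>>" as name(argument=value, ...) on one line, values as JSON. send_rows: Moves the arm, as the interface text tells. Its arguments: {"type":"object","properties":{"deltas":{"type":"array","items":{"type":"object","properties":{"gripper":{"type":"number"},"xyz":{"type":"array","items":{"type":"number"}},"yaw":{"type":"number"}}}},"grip_force":{"type":"number"}},"required":["deltas"]}

```bash
mkdir -p pics; cat > h.py <<'E'
import numpy as np, cv2
from rig import robot, cams
def K(n):
    c=cams.calibration(n); f=200/np.tan(np.radians(c['fov_y'])/2); return c,f
def rays(n,uv):
    c,f=K(n); uv=np.atleast_2d(uv).astype(float)
    d=(uv-[c['cx'],c['cy']])/f; s=d.copy()
    for _ in range(20): s=d/(1+c['k1']*(s**2).sum(1,keepdims=True))
    T=np.array(c['world_from_camera']); return T[:3,3], np.c_[s,np.ones(len(s))]@T[:3,:3].T
def onplane(n,uv,z):
    o,d=rays(n,uv); return o+d*((z-o[2])/d[:,2])[:,None]
def cloud(n,dep):
    v,u=np.mgrid[:400,:640]; o,d=rays(n,np.c_[u.ravel(),v.ravel()])
    return (o+d*dep.ravel()[:,None]).reshape(400,640,3)
E
python3 - <<'E'
from h import *
for n in('top','side'):
    p,d=cams.grab_frame(n); np.savez(f'{n}0.npz',p=p,d=d); cv2.imwrite(f'pics/{n}0.png',p[...,::-1])
    c,f=K(n);print(n,f,c['k1'],c['cx'],c['cy'],np.round(c['world_from_camera'],3).tolist(),(d>0).mean())
s=robot.observe();print(s)
E
```

```text
top 470.1780592148511 0.019838926169704375 325.6242911293689 200.89427333048798 [[0.021, -0.991, 0.135, 0.382], [-0.999, -0.025, -0.026, -0.026], [0.029, -0.134, -0.991, 1.113], [0.0, 0.0, 0.0, 1.0]] 0.996109375
side 452.37003913368414 -0.0463878740346039 322.0816333449454 204.41646699969752 [[-0.752, -0.513, 0.414, 0.126], [-0.659, 0.574, -0.486, 0.468], [0.012, -0.639, -0.769, 0.861], [0.0, 0.0, 0.0, 1.0]] 0.99605078125
{'clock': 0.1, 'joint_pos': array([ 9.60672165e-01,  3.81165848e-01,  1.29812924e+00,  3.17690135e-05,
        1.46359959e+00, -2.15286647e-01]), 'dq': array([ 0.00042088, -0.00163736, -0.00107937, -0.00010998, -0.00191842,
       -0.0003907 ]), 'joint_efforts': array([ 4.21026314e-03, -4.38649142e+01, -2.24912721e+01,  7.15304841e-02,
        3.42486240e-02, -7.69952567e-05]), 'tcp_pos': array([0.21141262, 0.50749112, 0.23819832]), 'ee_rot': array([-2.75580361e-04,  1.96140517e-01,  9.80575583e-01, -5.90018995e-04]), 'force': array([-0.25446884,  0.04295652, -0.56649139]), 'torque': array([ 0.03761154, -0.01782456, -0.01398205]), 'grasp_force': 0.0, 'opening': 0.08815620213008339}
```

View pics/top0.png

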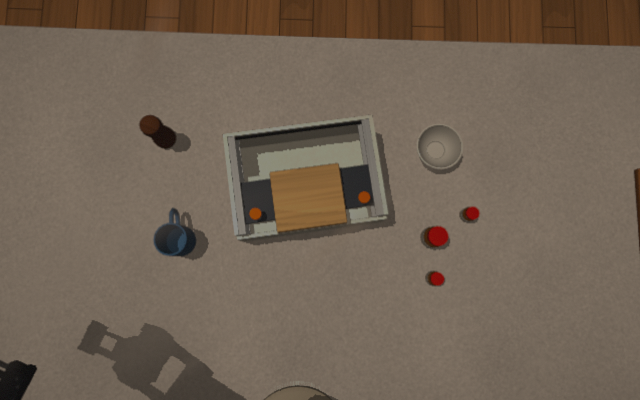

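View pics/side0.png

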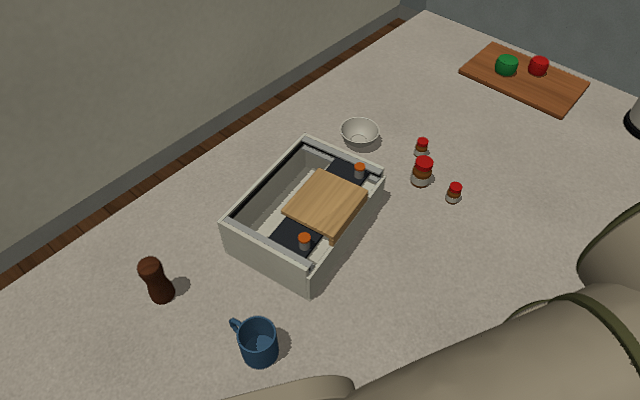

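The top view shows the bin around (305,180) with orange caps at (255,214) and (364,197). The big jar is at (437,237), with small jars at (472,214) and (436,279). The mug (172,238), mill (155,128) and bowl (440,147) are well clear. The side view agrees. Next I'll measure.

```bash
cat > m.py <<'E'
from h import *
def blobs(p,lo,hi,amin=25):
    m=cv2.inRange(cv2.cvtColor(p,cv2.COLOR_RGB2HSV),lo,hi)
    n,l,s,c=cv2.connectedComponentsWithStats(m)
    return [(s[i,4],c[i],(l==i)) for i in range(1,n) if s[i,4]>=amin]
E
python3 - <<'E'
from m import *
for n in('top','side'):
    z=np.load(n+'0.npz');p,d=z['p'],z['d'];P=cloud(n,d)
    hsv=cv2.cvtColor(p,cv2.COLOR_RGB2HSV)
    print(n, 'reds')
    for lo,hi,nm,zz in(((0,200,80),(4,255,255),'red',.075),((5,215,120),(13,255,255),'orange',.139),((10,90,90),(25,200,255),'oak',.126)):
        for a,c,m in blobs(p,lo,hi):
            Q=P[m]; top=Q[Q[:,2]>Q[:,2].max()-.006]
            print(nm,a,c.round(1),onplane(n,c,zz).round(4)[0],'cloud z',np.percentile(Q[:,2],[5,50,95]).round(3),top.mean(0).round(4))
            if nm=='oak' and a>800:
                mm=(m&(abs(P[...,2]-.126)<.006)).astype(np.uint8)
                vu=np.argwhere(mm); W=onplane(n,vu[:,::-1],.126)
                r=cv2.minAreaRect((W[:,:2]*1000).astype(np.float32)); print('  board rect',r, P[mm>0].mean(0))
    m=(abs(P[...,2]-.1145)<.004)&(hsv[...,1]<60)&(P[...,0]<.9)&(P[...,0]>.3)&(abs(P[...,1])<.3)
    W=onplane(n,np.argwhere(m)[:,::-1],.115)[:,:2]*1000
    print('rim',m.sum(),cv2.minAreaRect(W.astype(np.float32)))
E
```

```text
top reds
red 125 [472.  212.9] [ 0.5042 -0.3808  0.075 ] cloud z [0.047 0.051 0.054] [ 0.382  -0.0256  1.1128]
red 295 [437.5 235.7] [ 0.4513 -0.3027  0.075 ] cloud z [0.071 0.074 0.078] [ 0.4519 -0.3029  0.0753]
red 133 [436.6 278.3] [ 0.3579 -0.2997  0.075 ] cloud z [0.047 0.051 0.054] [ 0.382  -0.0256  1.1128]
orange 91 [363.8 196.6] [ 0.5253 -0.131   0.139 ] cloud z [0.136 0.139 0.142] [ 0.5251 -0.1303  0.14  ]
orange 86 [255.3 213.1] [0.4849 0.0941 0.139 ] cloud z [0.136 0.138 0.141] [0.4842 0.0946 0.1408]
oak 409 [84.4 14.7] [0.9131 0.4844 0.126 ] cloud z [-0.76  -0.752 -0.744] [ 0.382  -0.0256  1.1128]
oak 497 [163.3   7.8] [0.9367 0.316  0.126 ] cloud z [-0.76  -0.752 -0.743] [ 0.382  -0.0256  1.1128]
oak 352 [205.3  17.8] [0.9174 0.2231 0.126 ] cloud z [-0.761 -0.751 -0.743] [ 0.382  -0.0256  1.1128]
oak 1062 [229.4  16.9] [0.9215 0.1703 0.126 ] cloud z [-0.759 -0.751 -0.743] [ 0.382  -0.0256  1.1128]
  board rect ((0.0, 0.0), (0.0, 0.0), 0.0) [nan nan nan]
oak 1116 [262.9  17.4] [0.9234 0.0965 0.126 ] cloud z [-0.76  -0.752 -0.743] [ 0.382  -0.0256  1.1128]
  board rect ((0
[... 2737 characters left out ...]
283  0.1386]
orange 55 [304.  237.2] [0.486  0.0985 0.139 ] cloud z [0.137 0.138 0.14 ] [0.4863 0.0982 0.1385]
oak 3910 [527.5  80.1] [ 0.3905 -0.7214  0.126 ] cloud z [0.014 0.017 0.021] [0.1259 0.4681 0.8606]
  board rect ((0.0, 0.0), (0.0, 0.0), 0.0) [nan nan nan]
oak 3439 [324.3 202.8] [ 0.521  -0.0024  0.126 ] cloud z [0.122 0.125 0.128] [0.1259 0.4681 0.8606]
  board rect ((524.418212890625, -8.657073974609375), (128.8794708251953, 152.55404663085938), 9.145211219787598) [ 0.52293997 -0.00635982  0.1254492 ]
rim 2396 ((573.893798828125, -2.13677978515625), (228.7090606689453, 334.46063232421875), 8.751853942871094)<stdin>:13: RuntimeWarning: Mean of empty slice.
  ret = um.true_divide(
```

>>> send_rows(deltas=[{"gripper":8.8,"xyz":[-2.5,-3.1,0],"yaw":-6.4},{"gripper":8.8,"xyz":[-2.2,-3.3,0],"yaw":-6.4},{"gripper":8.8,"xyz":[-1.8,-3.5,0],"yaw":-6.4},{"gripper":8.8,"xyz":[-1.4,-3.7,0],"yaw":-6.4},{"gripper":8.8,"xyz":[-1.0,-3.9,0],"yaw":-6.2}])

```text
clock: 0.52
tcp_pos: [0.2681, 0.322, 0.2386]
ee_rot: [-0.0, -0.074, 0.997, -0.0]
force: [2.0, 0.3, 0.3]
opening: 0.0881
grasp_force: 0.0
```

```bash
cat > go.py <<'E'
import sys
from h import *
from scipy.spatial.transform import Rotation as R
O=np.array([.5605,-.0053,0]);YAW=np.radians(9.2)
B=R.from_euler('z',YAW).as_matrix()
def rel(w): return B.T@(np.asarray(w)-O)
def show(*targets):   # ('w'|'b', x,y,z) in mm
    s=robot.observe();T=R.from_quat(s['ee_rot'],scalar_first=True).as_matrix();p=s['tcp_pos']
    print('t',round(s['clock'],2),'tcp w',(p*1e3).round(1),'bin',(rel(p)*1e3).round(1),'F bin',(B.T@s['force']).round(1),'open',round(s['opening']*1e3,1),'grip',s['grasp_force'])
    yb=np.degrees(np.arctan2(*(B.T@T[:,1])[1::-1]))-90; print('yaw err (cmd +this)',round(yb,2),'tilt z',T[:,2].round(4), 'j',s['joint_pos'].round(2))
    for t in targets:
        q=np.array(t[1:])/1e3; q=q if t[0]=='w' else O+B@q
        print(t,'delta cm',(T.T@(q-p)*100).round(2)); p=q
if __name__=='__main__':
    a=sys.argv[1:]; show(*[(x.split(',')[0],*map(float,x.split(',')[1:])) for x in a])
E
python3 go.py w,452,-301,150 w,452,-301,43 w,452,-301,160 b,72,0,160 b,72,0,51
```

```text
t 0.52 tcp w [268.1 322.  238.6] bin [-236.3  369.9  238.6] F bin [2.  0.  0.3] open 88.1 grip 0.0
yaw err (cmd +this) -0.69 tilt z [-3.e-04 -4.e-04 -1.e+00] j [ 0.59  0.15  1.63 -0.    1.37 -1.13]
('w', 452.0, -301.0, 150.0) delta cm [ -8.97 -64.34   8.88]
('w', 452.0, -301.0, 43.0) delta cm [-0.   0.  10.7]
('w', 452.0, -301.0, 160.0) delta cm [  0.   -0.  -11.7]
('b', 72.0, 0.0, 160.0) delta cm [-2.231e+01  2.773e+01 -2.000e-02]
('b', 72.0, 0.0, 51.0) delta cm [-0.   0.  10.9]
```

>>> send_rows(deltas=[{"gripper":8.8,"xyz":[-0.6,-4.0,0],"yaw":-0.7},{"gripper":8.8,"xyz":[-0.6,-4.0,0],"yaw":0},{"gripper":8.8,"xyz":[-0.6,-4.0,0],"yaw":0},{"gripper":8.8,"xyz":[-0.6,-4.0,0],"yaw":0},{"gripper":8.8,"xyz":[-0.6,-4.0,0],"yaw":0}])

```text
clock: 0.93
tcp_pos: [0.3281, 0.1289, 0.2388]
ee_rot: [0.0, -0.078, 0.997, 0.0]
force: [1.7, 0.4, 0.5]
opening: 0.088
grasp_force: 0.0
```

>>> send_rows(deltas=[{"gripper":8.8,"xyz":[-0.6,-4.0,0],"yaw":0},{"gripper":8.8,"xyz":[-0.6,-4.0,0],"yaw":0},{"gripper":8.8,"xyz":[-0.6,-4.0,0],"yaw":0},{"gripper":8.8,"xyz":[-0.6,-4.0,0],"yaw":0},{"gripper":8.8,"xyz":[-0.6,-4.0,0],"yaw":0}])

```text
clock: 1.35
tcp_pos: [0.3887, -0.0644, 0.2388]
ee_rot: [-0.0, -0.077, 0.997, 0.0]
force: [0.8, 0.2, 0.1]
opening: 0.0879
grasp_force: 0.0
```

>>> send_rows(deltas=[{"gripper":8.8,"xyz":[-0.6,-4.0,0],"yaw":0},{"gripper":8.8,"xyz":[-0.6,-4.0,0],"yaw":0},{"gripper":8.8,"xyz":[-0.6,-4.0,1],"yaw":0},{"gripper":8.8,"xyz":[-0.6,-4.0,2],"yaw":0},{"gripper":8.8,"xyz":[-0.6,-3.0,2],"yaw":0}])

```text
clock: 1.77
tcp_pos: [0.4472, -0.2454, 0.1898]
ee_rot: [0.0, -0.077, 0.997, -0.001]
force: [-0.2, -0.3, 0.3]
opening: 0.0879
grasp_force: 0.0
```

>>> send_rows(deltas=[{"gripper":8.8,"xyz":[0,0,0],"yaw":0},{"gripper":8.8,"xyz":[0,0,0],"yaw":0},{"gripper":8.8,"xyz":[0,0,0],"yaw":0},{"gripper":8.8,"xyz":[0,0,0],"yaw":0},{"gripper":8.8,"xyz":[0,0,0],"yaw":0}])

```text
clock: 2.18
tcp_pos: [0.4468, -0.2415, 0.1914]
ee_rot: [0.001, -0.078, 0.997, -0.001]
force: [-0.1, 0.7, 0.8]
opening: 0.0878
grasp_force: 0.0
```

```bash
python3 go.py w,452,-301,150 w,452,-301,43
```

```text
t 2.18 tcp w [ 446.8 -241.5  191.4] bin [-150.  -215.   191.4] F bin [0.  0.7 0.8] open 87.8 grip 0.0
yaw err (cmd +this) -0.25 tilt z [ 0.0012 -0.001  -1.    ] j [-0.73  0.35  1.49  0.    1.3  -2.46]
('w', 452.0, -301.0, 150.0) delta cm [ 0.42 -5.95  4.14]
('w', 452.0, -301.0, 43.0) delta cm [1.00e-02 1.00e-02 1.07e+01]
```

>>> send_rows(deltas=[{"gripper":8.8,"xyz":[0.2,-3.0,1],"yaw":0},{"gripper":8.8,"xyz":[0.2,-2.95,1.5],"yaw":-0.3},{"gripper":8.8,"xyz":[0,0,1.6],"yaw":0},{"gripper":8.8,"xyz":[0,0,0],"yaw":0},{"gripper":8.8,"xyz":[0,0,0],"yaw":0}])

```text
clock: 2.6
tcp_pos: [0.4519, -0.301, 0.1497]
ee_rot: [-0.0, -0.08, 0.997, 0.0]
force: [-0.7, -0.3, 0.4]
opening: 0.0881
grasp_force: 0.0
```

```bash
python3 go.py w,452,-301,43
```

```text
t 2.6 tcp w [ 451.9 -301.   149.7] bin [-154.5 -274.5  149.7] F bin [-0.8 -0.2  0.4] open 88.1 grip 0.0
yaw err (cmd +this) 0.0 tilt z [-6.e-04  7.e-04 -1.e+00] j [-0.81  0.45  1.46  0.    1.23 -2.54]
('w', 452.0, -301.0, 43.0) delta cm [-2.000e-02 -1.000e-02  1.067e+01]
```

Descend and grip.

>>> send_rows(deltas=[{"gripper":8.8,"xyz":[0,0,3],"yaw":0},{"gripper":8.8,"xyz":[0,0,3.5],"yaw":0},{"gripper":8.8,"xyz":[0,0,3.0],"yaw":0},{"gripper":8.8,"xyz":[0,0,1.2],"yaw":0},{"gripper":8.8,"xyz":[0,0,0],"yaw":0}])

```text
clock: 3.02
tcp_pos: [0.4516, -0.3003, 0.0413]
ee_rot: [-0.001, -0.081, 0.997, 0.001]
force: [0.1, 0.4, -0.4]
opening: 0.0881
grasp_force: 0.0
```

>>> send_rows(deltas=[{"gripper":4.5,"xyz":[0,0,0],"yaw":0},{"gripper":4.5,"xyz":[0,0,0],"yaw":0},{"gripper":4.5,"xyz":[0,0,0],"yaw":0},{"gripper":4.5,"xyz":[0,0,0],"yaw":0},{"gripper":4.5,"xyz":[0,0,0],"yaw":0}], grip_force=20)

```text
clock: 3.43
tcp_pos: [0.4523, -0.302, 0.0432]
ee_rot: [0.0, -0.08, 0.997, -0.001]
force: [-0.4, -1.4, -0.1]
opening: 0.0567
grasp_force: 0.0
```

>>> send_rows(deltas=[{"gripper":4.5,"xyz":[0,0,0],"yaw":0},{"gripper":4.5,"xyz":[0,0,0],"yaw":0},{"gripper":4.5,"xyz":[0,0,0],"yaw":0},{"gripper":4.5,"xyz":[0,0,0],"yaw":0},{"gripper":4.5,"xyz":[0,0,-0.2],"yaw":0}])

```text
clock: 3.85
tcp_pos: [0.4518, -0.3016, 0.044]
ee_rot: [-0.0, -0.08, 0.997, 0.0]
force: [0.1, 1.1, -2.5]
opening: 0.0474
grasp_force: 19.7
```

>>> send_rows(deltas=[{"gripper":4.5,"xyz":[0,0,-2],"yaw":0},{"gripper":4.5,"xyz":[0,0,-4],"yaw":0},{"gripper":4.5,"xyz":[0,0,-4],"yaw":0},{"gripper":4.5,"xyz":[0,0,-4],"yaw":0},{"gripper":4.5,"xyz":[-1,1,-2],"yaw":0}])

```text
clock: 4.27
tcp_pos: [0.4601, -0.2917, 0.2085]
ee_rot: [0.001, -0.079, 0.997, -0.002]
force: [0.4, -0.0, -2.7]
opening: 0.0477
grasp_force: 19.7
```

>>> send_rows(deltas=[{"gripper":4.5,"xyz":[-2.5,3,0],"yaw":0},{"gripper":4.5,"xyz":[-2.5,3,0],"yaw":0},{"gripper":4.5,"xyz":[-2.5,3,0],"yaw":0},{"gripper":4.5,"xyz":[-2.5,3,0],"yaw":0},{"gripper":4.5,"xyz":[-2.5,3,0],"yaw":0}])

```text
clock: 4.68
tcp_pos: [0.5598, -0.1202, 0.2037]
ee_rot: [-0.001, -0.08, 0.997, 0.001]
force: [-0.0, -0.5, -1.2]
opening: 0.0479
grasp_force: 19.7
```

>>> send_rows(deltas=[{"gripper":4.5,"xyz":[-2.5,3,0],"yaw":0},{"gripper":4.5,"xyz":[-2.5,3,0],"yaw":0},{"gripper":4.5,"xyz":[-2.5,3,0],"yaw":0},{"gripper":4.5,"xyz":[-1.3,2,0],"yaw":0},{"gripper":4.5,"xyz":[0,0,0],"yaw":0}])

```text
clock: 5.1
tcp_pos: [0.6297, 0.0049, 0.2029]
ee_rot: [-0.001, -0.082, 0.997, 0.001]
force: [0.1, 0.2, -2.1]
opening: 0.0477
grasp_force: 19.7
```

```bash
python3 go.py b,72,0,200 b,72,0,51; python3 - <<'E'
from h import *
for n in('top',):
    p,d=cams.grab_frame(n); cv2.imwrite('pics/top1.png',cv2.resize(p[80:300,180:480,::-1],None,fx=2,fy=2))
E
```

```text
t 5.1 tcp w [629.7   4.9 202.9] bin [ 69.9  -0.9 202.9] F bin [ 0.1  0.2 -2.1] open 47.7 grip 19.71814871096285
yaw err (cmd +this) 0.26 tilt z [-0.0024  0.0019 -1.    ] j [-0.18  0.55  1.12  0.    1.48 -1.92]
('b', 72.0, 0.0, 200.0) delta cm [-0.21  0.09  0.29]
('b', 72.0, 0.0, 51.0) delta cm [-0.03 -0.03 14.9 ]
```

View pics/top1.png

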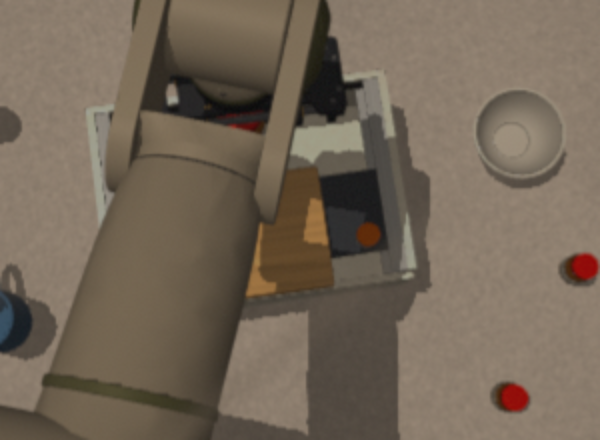

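>>> send_rows(deltas=[{"gripper":4.5,"xyz":[-0.2,0.1,2],"yaw":0},{"gripper":4.5,"xyz":[0,0,3.2],"yaw":0},{"gripper":4.5,"xyz":[0,0,3.2],"yaw":0},{"gripper":4.5,"xyz":[0,0,1.4],"yaw":0},{"gripper":4.5,"xyz":[0,0,0.5],"yaw":0}])

```text
clock: 5.57
tcp_pos: [0.6289, 0.0007, 0.098]
ee_rot: [-0.003, -0.079, 0.997, 0.001]
force: [-1.2, -0.4, -2.3]
opening: 0.0474
grasp_force: 19.7
```

>>> send_rows(deltas=[{"gripper":4.5,"xyz":[0,0,1.5],"yaw":0},{"gripper":4.5,"xyz":[0,0,1.5],"yaw":0},{"gripper":4.5,"xyz":[0,0,1.0],"yaw":0},{"gripper":4.5,"xyz":[0,0,0.4],"yaw":0},{"gripper":4.5,"xyz":[0,0,0],"yaw":0}])

```text
clock: 5.98
tcp_pos: [0.6307, 0.0012, 0.057]
ee_rot: [-0.001, -0.08, 0.997, 0.0]
force: [0.6, -0.2, -2.9]
opening: 0.0477
grasp_force: 19.7
```

```bash
python3 go.py b,72,0,50
```

```text
t 5.98 tcp w [630.7   1.2  57. ] bin [70.3 -4.8 57. ] F bin [ 0.6 -0.3 -2.9] open 47.7 grip 19.720080029801466
yaw err (cmd +this) -0.05 tilt z [-1.1e-03  1.0e-04 -1.0e+00] j [-0.19  0.69  1.3  -0.    1.15 -1.92]
('b', 72.0, 0.0, 50.0) delta cm [-0.17  0.48  0.7 ]
```

>>> send_rows(deltas=[{"gripper":4.5,"xyz":[-0.1,0,0.3],"yaw":0},{"gripper":4.5,"xyz":[0,0,0.2],"yaw":0},{"gripper":4.5,"xyz":[0,0,0.1],"yaw":0},{"gripper":4.5,"xyz":[0,0,0],"yaw":0},{"gripper":4.5,"xyz":[0,0,0],"yaw":0}])

```text
clock: 6.4
tcp_pos: [0.632, 0.0017, 0.0516]
ee_rot: [0.0, -0.08, 0.997, -0.0]
force: [-0.8, 0.9, -1.8]
opening: 0.0472
grasp_force: 19.7
```

>>> send_rows(deltas=[{"gripper":4.5,"xyz":[0,0,0.1],"yaw":0},{"gripper":4.5,"xyz":[0,0,0.1],"yaw":0},{"gripper":4.5,"xyz":[0,0,0.1],"yaw":0},{"gripper":4.5,"xyz":[0,0,0],"yaw":0},{"gripper":4.5,"xyz":[0,0,0],"yaw":0}])

```text
clock: 6.82
tcp_pos: [0.632, 0.0017, 0.0489]
ee_rot: [0.0, -0.08, 0.997, -0.0]
force: [-1.4, 0.7, 5.0]
opening: 0.0475
grasp_force: 20.1
```

Contact (5 N). Release slowly, retreat.

>>> send_rows(deltas=[{"gripper":5.2,"xyz":[0,0,0],"yaw":0},{"gripper":6.0,"xyz":[0,0,0],"yaw":0},{"gripper":7.5,"xyz":[0,0,0],"yaw":0},{"gripper":8.0,"xyz":[0,0,0],"yaw":0},{"gripper":8.0,"xyz":[0,0,0],"yaw":0}])

```text
clock: 7.23
tcp_pos: [0.6319, 0.0017, 0.0482]
ee_rot: [-0.0, -0.08, 0.997, 0.0]
force: [0.8, 0.2, 0.6]
opening: 0.0764
grasp_force: 0.0
```

>>> send_rows(deltas=[{"gripper":8.0,"xyz":[0,0,0],"yaw":0},{"gripper":8.0,"xyz":[0,0,0],"yaw":0},{"gripper":8.0,"xyz":[0,0,-1],"yaw":0},{"gripper":8.0,"xyz":[0,0,-2],"yaw":0},{"gripper":8.0,"xyz":[0,0,-3],"yaw":0}])

```text
clock: 7.65
tcp_pos: [0.6309, 0.0019, 0.1076]
ee_rot: [-0.002, -0.08, 0.997, 0.001]
force: [0.4, 1.0, 0.8]
opening: 0.0797
grasp_force: 0.0
```

>>> send_rows(deltas=[{"gripper":8.0,"xyz":[0,0,-4],"yaw":0},{"gripper":8.0,"xyz":[0,0,-4],"yaw":0},{"gripper":8.0,"xyz":[0,0,-1],"yaw":0},{"gripper":0,"xyz":[2,0,0],"yaw":0},{"gripper":0,"xyz":[4,0,0],"yaw":0}])

```text
clock: 8.07
tcp_pos: [0.5742, -0.0079, 0.1991]
ee_rot: [0.002, -0.08, 0.997, -0.0]
force: [-0.8, -1.0, -0.4]
opening: 0.069
grasp_force: 0.0
```

>>> send_rows(deltas=[{"gripper":0,"xyz":[4,0,0],"yaw":0},{"gripper":0,"xyz":[4,0,0],"yaw":0},{"gripper":0,"xyz":[4,0,0],"yaw":0},{"gripper":0,"xyz":[4,0,0],"yaw":0},{"gripper":0,"xyz":[2,0,0],"yaw":0}], grip_force=10)

```text
clock: 8.48
tcp_pos: [0.3912, -0.0361, 0.1986]
ee_rot: [-0.0, -0.08, 0.997, 0.0]
force: [1.1, 0.1, 0.4]
opening: 0.0352
grasp_force: 0.0
```

```bash
python3 go.py; python3 - <<'E'
from m import *
from go import rel
for n in('top','side'):
    p,d=cams.grab_frame(n); cv2.imwrite(f'pics/{n}2.png',cv2.resize(p[80:300,180:480,::-1],None,fx=2,fy=2)); P=cloud(n,d)
    for a,c,m in blobs(p,(0,200,60),(4,255,255)):
        print(n,'red',c.round(), (rel(onplane(n,c,.081)[0])*1e3).round(1),np.median(P[m][:,2]).round(3))
    for a,c,m in blobs(p,(5,215,120),(13,255,255)):
        print(n,'cap',c.round(1),(rel(onplane(n,c,.139)[0])*1e3).round(1))
E
```

```text
t 8.48 tcp w [391.2 -36.1 198.6] bin [-172.    -3.4  198.6] F bin [ 1.2 -0.1  0.4] open 35.2 grip 0.0
yaw err (cmd +this) -0.03 tilt z [-0.001  0.    -1.   ] j [-0.4   0.15  1.76 -0.    1.24 -2.13]
top red [303. 153.] [68.  -5.6 81. ] 0.08
top red [472. 213.] [-116.  -359.3   81. ] 0.051
top red [436. 278.] [-246.9 -256.4   81. ] 0.051
top cap [363.8 196.7] [ -55.  -118.4  139. ]
top cap [255.3 213.2] [-58.8 110.2 139. ]
side red [453. 188.] [-248. -221.   81.] 0.049
side red [285. 193.] [71.5  1.3 81. ] 0.08
```

View pics/top2.png

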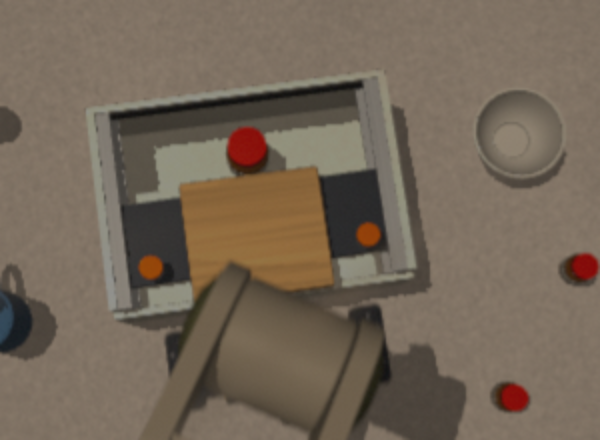

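The jar is upright in the well: its red lid is at (246,149) in the crop, with its top at z≈0.080. The left knob lags the right by about 4 mm, so I'll go behind the left knob first.

>>> send_rows(deltas=[{"gripper":0,"xyz":[0,4,0],"yaw":0},{"gripper":0,"xyz":[0,4,0],"yaw":0},{"gripper":0,"xyz":[-1.5,3.6,2.5],"yaw":0},{"gripper":0,"xyz":[-3,0,2.5],"yaw":0},{"gripper":0,"xyz":[-3,0,1.5],"yaw":0}])

```text
clock: 9.0
tcp_pos: [0.4501, 0.0883, 0.1347]
ee_rot: [-0.0, -0.082, 0.997, 0.0]
force: [1.3, 0.4, -1.0]
opening: 0.0003
grasp_force: 0.0
```

>>> send_rows(deltas=[{"gripper":0,"xyz":[0,0,0],"yaw":0},{"gripper":0,"xyz":[0,0,0],"yaw":0},{"gripper":0,"xyz":[0,0,0],"yaw":0},{"gripper":0,"xyz":[0,0,0],"yaw":0},{"gripper":0,"xyz":[0,0,0],"yaw":0}])

```text
clock: 9.42
tcp_pos: [0.4493, 0.0859, 0.1367]
ee_rot: [0.001, -0.08, 0.997, -0.0]
force: [0.2, -0.3, 0.6]
opening: 0.0007
grasp_force: 0.0
```

```bash
python3 go.py b,-84,112,133 b,-79,112,133
```

```text
t 9.42 tcp w [449.3  85.9 136.7] bin [-95.2 107.8 136.7] F bin [ 0.2 -0.3  0.6] open 0.7 grip 0.0
yaw err (cmd +this) -0.05 tilt z [ 1.3e-03 -1.0e-04 -1.0e+00] j [-0.07  0.33  1.71  0.    1.1  -1.8 ]
('b', -84.0, 112.0, 133.0) delta cm [-1.12  0.42  0.37]
('b', -79.0, 112.0, 133.0) delta cm [-0.5  0.   0. ]
```

>>> send_rows(deltas=[{"gripper":0,"xyz":[-0.8,0.5,0.4],"yaw":0},{"gripper":0,"xyz":[-0.4,0,0],"yaw":0},{"gripper":0,"xyz":[-0.3,0,0],"yaw":0},{"gripper":0,"xyz":[-0.3,0,0],"yaw":0},{"gripper":0,"xyz":[0,0,0],"yaw":0}])

```text
clock: 9.83
tcp_pos: [0.4666, 0.094, 0.1318]
ee_rot: [-0.001, -0.08, 0.997, 0.0]
force: [-2.0, 0.3, 0.9]
opening: 0.0003
grasp_force: 0.7
```

```bash
python3 go.py
```

```text
t 9.83 tcp w [466.6  94.  131.8] bin [-76.8 113.1 131.8] F bin [-1.9  0.6  0.9] open 0.3 grip 0.6995757948607206
yaw err (cmd +this) -0.02 tilt z [-1.1e-03  1.0e-04 -1.0e+00] j [-0.05  0.37  1.67  0.    1.11 -1.78]
```

>>> send_rows(deltas=[{"gripper":0,"xyz":[-0.2,0,0],"yaw":0},{"gripper":0,"xyz":[-0.2,0,0],"yaw":0},{"gripper":0,"xyz":[-0.2,0,0],"yaw":0},{"gripper":0,"xyz":[-0.1,0,0],"yaw":0},{"gripper":0,"xyz":[0,0,0],"yaw":0}])

```text
clock: 10.25
tcp_pos: [0.4732, 0.0953, 0.1318]
ee_rot: [-0.001, -0.08, 0.997, 0.0]
force: [-5.3, 2.0, 2.9]
opening: 0.0007
grasp_force: 2.3
```

```bash
cat > k.py <<'E'
from m import *
from go import rel,show
show()
r=[]
for n in('top','side'):
    p,d=cams.grab_frame(n)
    for a,c,m in blobs(p,(5,215,110),(13,255,255),15):
        q=rel(onplane(n,c,.139)[0])*1e3
        if abs(q[0])<120 and abs(q[1])<150: print(n,'cap',a,q.round(1))
E
python3 k.py
```

```text
t 10.25 tcp w [473.2  95.3 131.8] bin [-70.1 113.3 131.8] F bin [-4.9  2.8  2.9] open 0.7 grip 2.2914408333599567
yaw err (cmd +this) -0.02 tilt z [-1.2e-03  6.0e-04 -1.0e+00] j [-0.05  0.38  1.65  0.    1.12 -1.78]
top cap 100 [ -53.7 -118.3  139. ]
```

>>> send_rows(deltas=[{"gripper":0,"xyz":[1.2,0,0],"yaw":0},{"gripper":0,"xyz":[0,-4.1,-0.2],"yaw":0},{"gripper":0,"xyz":[0,-4.1,0],"yaw":0},{"gripper":0,"xyz":[0,-4.1,0],"yaw":0},{"gripper":0,"xyz":[0,-4.1,0],"yaw":0}])

```text
clock: 10.77
tcp_pos: [0.4886, -0.071, 0.1342]
ee_rot: [0.001, -0.08, 0.997, -0.001]
force: [0.8, 0.8, -0.0]
opening: 0.0005
grasp_force: 0.0
```

>>> send_rows(deltas=[{"gripper":0,"xyz":[0,-4.1,0],"yaw":0},{"gripper":0,"xyz":[0,-2.4,0.2],"yaw":0},{"gripper":0,"xyz":[0,0,0],"yaw":0},{"gripper":0,"xyz":[-0.4,0,0],"yaw":0},{"gripper":0,"xyz":[0,0,0],"yaw":0}])

```text
clock: 11.18
tcp_pos: [0.5028, -0.1318, 0.1319]
ee_rot: [0.0, -0.08, 0.997, -0.0]
force: [0.5, 1.3, 0.1]
opening: 0.0004
grasp_force: 0.0
```

```bash
python3 k.py
```

```text
t 11.18 tcp w [ 502.8 -131.8  131.9] bin [ -77.2 -115.7  131.9] F bin [0.7 1.2 0.1] open 0.4 grip 0.0
yaw err (cmd +this) -0.02 tilt z [ 8.e-04 -1.e-04 -1.e+00] j [-0.48  0.43  1.55  0.    1.16 -2.22]
top cap 77 [-50.5 110.2 139. ]
side cap 26 [-47.9 118.3 139. ]
```

>>> send_rows(deltas=[{"gripper":0,"xyz":[-0.3,0,0],"yaw":0},{"gripper":0,"xyz":[-0.3,0,0],"yaw":0},{"gripper":0,"xyz":[-0.3,0,0],"yaw":0},{"gripper":0,"xyz":[-0.2,0,0],"yaw":0},{"gripper":0,"xyz":[0,0,0],"yaw":0}])

```text
clock: 11.7
tcp_pos: [0.5132, -0.1303, 0.1319]
ee_rot: [-0.0, -0.08, 0.997, 0.0]
force: [-2.1, 0.7, 0.8]
opening: 0.0007
grasp_force: 0.9
```

```bash
python3 k.py
```

```text
t 11.7 tcp w [ 513.2 -130.3  131.9] bin [ -66.6 -115.8  131.9] F bin [-2.   1.1  0.8] open 0.7 grip 0.9045211225748062
yaw err (cmd +this) 0.0 tilt z [-1.e-04  1.e-04 -1.e+00] j [-0.47  0.45  1.52  0.    1.17 -2.2 ]
top cap 84 [-49.5 109.1 139. ]
```

>>> send_rows(deltas=[{"gripper":0,"xyz":[1.2,0,0],"yaw":0},{"gripper":0,"xyz":[0,4.1,-0.2],"yaw":0},{"gripper":0,"xyz":[0,4.1,0],"yaw":0},{"gripper":0,"xyz":[0,4.1,0],"yaw":0},{"gripper":0,"xyz":[0,4.1,0],"yaw":0}])

```text
clock: 12.22
tcp_pos: [0.4748, 0.0309, 0.134]
ee_rot: [0.001, -0.079, 0.997, 0.0]
force: [1.1, 0.4, 0.2]
opening: 0.0003
grasp_force: 0.0
```

>>> send_rows(deltas=[{"gripper":0,"xyz":[0,4.1,0],"yaw":0},{"gripper":0,"xyz":[0,2.4,0.2],"yaw":0},{"gripper":0,"xyz":[-0.5,0,0],"yaw":0},{"gripper":0,"xyz":[-0.3,0,0],"yaw":0},{"gripper":0,"xyz":[-0.3,0,0],"yaw":0}])

```text
clock: 12.63
tcp_pos: [0.4758, 0.0952, 0.1318]
ee_rot: [-0.0, -0.08, 0.997, 0.0]
force: [-4.8, 2.3, 1.5]
opening: 0.0009
grasp_force: 2.0
```

>>> send_rows(deltas=[{"gripper":0,"xyz":[-0.2,0,0],"yaw":0},{"gripper":0,"xyz":[-0.2,0,0],"yaw":0},{"gripper":0,"xyz":[-0.2,0,0],"yaw":0},{"gripper":0,"xyz":[-0.1,0,0],"yaw":0},{"gripper":0,"xyz":[0,0,0],"yaw":0}])

```text
clock: 13.05
tcp_pos: [0.4823, 0.0958, 0.1316]
ee_rot: [-0.001, -0.079, 0.997, 0.0]
force: [-3.6, 1.3, -0.4]
opening: 0.0002
grasp_force: 1.4
```

```bash
python3 k.py
```

```text
t 13.05 tcp w [482.3  95.8 131.6] bin [-61.  112.3 131.6] F bin [-3.3  1.9 -0.4] open 0.2 grip 1.4221197925508022
yaw err (cmd +this) -0.11 tilt z [-1.2e-03  4.0e-04 -1.0e+00] j [-0.05  0.39  1.62  0.    1.13 -1.78]
top cap 100 [ -45.2 -118.3  139. ]
```

>>> send_rows(deltas=[{"gripper":0,"xyz":[1.4,0,0],"yaw":0},{"gripper":0,"xyz":[0,-4.1,-0.2],"yaw":0},{"gripper":0,"xyz":[0,-4.1,0],"yaw":0},{"gripper":0,"xyz":[0,-4.1,0],"yaw":0},{"gripper":0,"xyz":[0,-4.1,0],"yaw":0}])

```text
clock: 13.57
tcp_pos: [0.4954, -0.0703, 0.1344]
ee_rot: [0.001, -0.08, 0.997, -0.001]
force: [0.2, 0.5, -0.7]
opening: 0.0004
grasp_force: 0.0
```

>>> send_rows(deltas=[{"gripper":0,"xyz":[0,-4.1,0],"yaw":0},{"gripper":0,"xyz":[0,-2.4,0.2],"yaw":0},{"gripper":0,"xyz":[-0.5,0,0],"yaw":0},{"gripper":0,"xyz":[-0.4,0,0],"yaw":0},{"gripper":0,"xyz":[-0.3,0,0],"yaw":0}])

```text
clock: 13.98
tcp_pos: [0.5171, -0.1299, 0.1319]
ee_rot: [-0.0, -0.08, 0.997, -0.0]
force: [-2.2, -1.5, 0.3]
opening: 0.0002
grasp_force: 1.2
```

>>> send_rows(deltas=[{"gripper":0,"xyz":[-0.2,0,0],"yaw":0},{"gripper":0,"xyz":[-0.2,0,0],"yaw":0},{"gripper":0,"xyz":[-0.2,0,0],"yaw":0},{"gripper":0,"xyz":[-0.1,0,0],"yaw":0},{"gripper":0,"xyz":[0,0,0],"yaw":0}])

```text
clock: 14.4
tcp_pos: [0.5239, -0.1281, 0.1319]
ee_rot: [-0.0, -0.08, 0.997, 0.0]
force: [-0.3, 1.0, 1.1]
opening: 0.0002
grasp_force: 0.5
```

```bash
python3 go.py
```

```text
t 14.4 tcp w [ 523.9 -128.1  131.9] bin [ -55.7 -115.4  131.9] F bin [-0.1  1.   1.1] open 0.2 grip 0.5163754255045205
yaw err (cmd +this) 0.02 tilt z [-1.e-04  5.e-04 -1.e+00] j [-0.46  0.46  1.49  0.    1.18 -2.19]
```

>>> send_rows(deltas=[{"gripper":0,"xyz":[1.4,0,0],"yaw":0},{"gripper":0,"xyz":[0,4.1,-0.2],"yaw":0},{"gripper":0,"xyz":[0,4.1,0],"yaw":0},{"gripper":0,"xyz":[0,4.1,0],"yaw":0},{"gripper":0,"xyz":[0,4.1,0],"yaw":0}])

```text
clock: 14.82
tcp_pos: [0.4836, 0.0325, 0.1342]
ee_rot: [0.001, -0.08, 0.997, 0.0]
force: [1.5, 0.5, -0.1]
opening: 0.0005
grasp_force: 0.0
```

>>> send_rows(deltas=[{"gripper":0,"xyz":[0,4.1,0],"yaw":0},{"gripper":0,"xyz":[0,2.4,0.2],"yaw":0},{"gripper":0,"xyz":[-0.5,0,0],"yaw":0},{"gripper":0,"xyz":[-0.4,0,0],"yaw":0},{"gripper":0,"xyz":[-0.3,0,0],"yaw":0}])

```text
clock: 15.23
tcp_pos: [0.4859, 0.0968, 0.132]
ee_rot: [0.0, -0.08, 0.997, 0.0]
force: [-5.4, 0.7, 3.3]
opening: 0.0005
grasp_force: 2.4
```

>>> send_rows(deltas=[{"gripper":0,"xyz":[-0.2,0,0],"yaw":0},{"gripper":0,"xyz":[-0.2,0,0],"yaw":0},{"gripper":0,"xyz":[-0.2,0,0],"yaw":0},{"gripper":0,"xyz":[-0.1,0,0],"yaw":0},{"gripper":0,"xyz":[0,0,0],"yaw":0}])

```text
clock: 15.65
tcp_pos: [0.4919, 0.0972, 0.1319]
ee_rot: [-0.001, -0.079, 0.997, 0.0]
force: [-5.7, 1.2, 3.4]
opening: 0.0005
grasp_force: 2.5
```

```bash
python3 go.py
```

```text
t 15.65 tcp w [491.9  97.2 131.9] bin [-51.3 112.1 131.9] F bin [-5.4  2.1  3.4] open 0.5 grip 2.5339205749332905
yaw err (cmd +this) -0.13 tilt z [-2.e-03  5.e-04 -1.e+00] j [-0.04  0.41  1.6   0.    1.14 -1.77]
```

Next: right, then left.

>>> send_rows(deltas=[{"gripper":0,"xyz":[1.4,0,0],"yaw":0},{"gripper":0,"xyz":[0,-4.1,-0.2],"yaw":0},{"gripper":0,"xyz":[0,-4.1,0],"yaw":0},{"gripper":0,"xyz":[0,-4.1,0],"yaw":0},{"gripper":0,"xyz":[0,-4.1,0],"yaw":0}])

```text
clock: 16.07
tcp_pos: [0.5049, -0.0692, 0.1341]
ee_rot: [0.0, -0.079, 0.997, -0.0]
force: [1.0, 0.3, 0.6]
opening: 0.0004
grasp_force: 0.0
```

>>> send_rows(deltas=[{"gripper":0,"xyz":[0,-4.1,0],"yaw":0},{"gripper":0,"xyz":[0,-2.4,0.2],"yaw":0},{"gripper":0,"xyz":[-0.5,0,0],"yaw":0},{"gripper":0,"xyz":[-0.4,0,0],"yaw":0},{"gripper":0,"xyz":[-0.3,0,0],"yaw":0}])

```text
clock: 16.48
tcp_pos: [0.5268, -0.1286, 0.1317]
ee_rot: [-0.0, -0.079, 0.997, -0.0]
force: [-2.2, -2.0, -0.2]
opening: 0.0004
grasp_force: 1.2
```

>>> send_rows(deltas=[{"gripper":0,"xyz":[-0.2,0,0],"yaw":0},{"gripper":0,"xyz":[-0.2,0,0],"yaw":0},{"gripper":0,"xyz":[-0.2,0,0],"yaw":0},{"gripper":0,"xyz":[-0.1,0,0],"yaw":0},{"gripper":0,"xyz":[0,0,0],"yaw":0}])

```text
clock: 16.9
tcp_pos: [0.5338, -0.1266, 0.1319]
ee_rot: [0.0, -0.08, 0.997, 0.0]
force: [-0.6, 0.3, -0.3]
opening: 0.0004
grasp_force: 0.3
```

```bash
python3 k.py
```

```text
t 16.9 tcp w [ 533.8 -126.6  131.9] bin [ -45.7 -115.4  131.9] F bin [-0.5  0.4 -0.3] open 0.4 grip 0.3079025212355191
yaw err (cmd +this) 0.02 tilt z [-0.e+00  4.e-04 -1.e+00] j [-0.45  0.48  1.47  0.    1.19 -2.18]
top cap 70 [-29.4 113.9 139. ]
```

>>> send_rows(deltas=[{"gripper":0,"xyz":[1.4,0,0],"yaw":0},{"gripper":0,"xyz":[0,4.1,-0.2],"yaw":0},{"gripper":0,"xyz":[0,4.1,0],"yaw":0},{"gripper":0,"xyz":[0,4.1,0],"yaw":0},{"gripper":0,"xyz":[0,4.1,0],"yaw":0}])

```text
clock: 17.42
tcp_pos: [0.4934, 0.034, 0.1342]
ee_rot: [0.001, -0.079, 0.997, -0.0]
force: [0.0, -0.2, 0.1]
opening: 0.0007
grasp_force: 0.0
```

>>> send_rows(deltas=[{"gripper":0,"xyz":[0,4.1,0],"yaw":0},{"gripper":0,"xyz":[0,2.4,0.2],"yaw":0},{"gripper":0,"xyz":[-0.5,0,0],"yaw":0},{"gripper":0,"xyz":[-0.4,0,0],"yaw":0},{"gripper":0,"xyz":[-0.3,0,0],"yaw":0}])

```text
clock: 17.83
tcp_pos: [0.4955, 0.0983, 0.132]
ee_rot: [-0.0, -0.08, 0.997, 0.0]
force: [-5.5, 1.8, 4.0]
opening: 0.0004
grasp_force: 2.7
```

>>> send_rows(deltas=[{"gripper":0,"xyz":[-0.2,0,0],"yaw":0},{"gripper":0,"xyz":[-0.2,0,0],"yaw":0},{"gripper":0,"xyz":[-0.2,0,0],"yaw":0},{"gripper":0,"xyz":[-0.2,0,0],"yaw":0},{"gripper":0,"xyz":[0,0,0],"yaw":0}])

```text
clock: 18.25
tcp_pos: [0.5031, 0.0987, 0.1319]
ee_rot: [-0.001, -0.079, 0.997, 0.0]
force: [-4.7, 1.0, 4.0]
opening: 0.0006
grasp_force: 2.3
```

```bash
python3 k.py
```

```text
t 18.25 tcp w [503.1  98.7 131.9] bin [-40.  111.8 131.9] F bin [-4.4  1.7  4. ] open 0.6 grip 2.3293107748031616
yaw err (cmd +this) -0.13 tilt z [-1.5e-03  3.0e-04 -1.0e+00] j [-0.04  0.42  1.57  0.    1.15 -1.77]
top cap 101 [ -23.4 -116.3  139. ]
```

>>> send_rows(deltas=[{"gripper":0,"xyz":[1.4,0,0],"yaw":0},{"gripper":0,"xyz":[0,-4.1,-0.2],"yaw":0},{"gripper":0,"xyz":[0,-4.1,0],"yaw":0},{"gripper":0,"xyz":[0,-4.1,0],"yaw":0},{"gripper":0,"xyz":[0,-4.1,0],"yaw":0}])

```text
clock: 18.77
tcp_pos: [0.5159, -0.0674, 0.1341]
ee_rot: [0.001, -0.08, 0.997, -0.0]
force: [1.4, 0.4, 0.6]
opening: 0.0003
grasp_force: 0.0
```

>>> send_rows(deltas=[{"gripper":0,"xyz":[0,-4.1,0],"yaw":0},{"gripper":0,"xyz":[0,-2.4,0.2],"yaw":0},{"gripper":0,"xyz":[-0.5,0,0],"yaw":0},{"gripper":0,"xyz":[-0.4,0,0],"yaw":0},{"gripper":0,"xyz":[-0.3,0,0],"yaw":0}])

```text
clock: 19.18
tcp_pos: [0.5378, -0.1268, 0.1317]
ee_rot: [-0.0, -0.08, 0.997, -0.0]
force: [-2.4, -2.0, -0.6]
opening: 0.0002
grasp_force: 1.1
```

>>> send_rows(deltas=[{"gripper":0,"xyz":[-0.2,0,0],"yaw":0},{"gripper":0,"xyz":[-0.2,0,0],"yaw":0},{"gripper":0,"xyz":[-0.2,0,0],"yaw":0},{"gripper":0,"xyz":[-0.2,0,0],"yaw":0},{"gripper":0,"xyz":[0,0,0],"yaw":0}])

```text
clock: 19.6
tcp_pos: [0.5458, -0.1247, 0.1319]
ee_rot: [0.0, -0.08, 0.997, 0.0]
force: [0.2, 0.1, 0.3]
opening: 0.0006
grasp_force: 0.2
```

```bash
python3 k.py
```

```text
t 19.6 tcp w [ 545.8 -124.7  131.9] bin [ -33.6 -115.5  131.9] F bin [0.2 0.1 0.3] open 0.6 grip 0.1859338817303069
yaw err (cmd +this) 0.02 tilt z [ 2.e-04  3.e-04 -1.e+00] j [-0.44  0.5   1.44  0.    1.21 -2.17]
top cap 82 [-17.3 113.7 139. ]
```

>>> send_rows(deltas=[{"gripper":0,"xyz":[1.4,0,0],"yaw":0},{"gripper":0,"xyz":[0,4.1,-0.2],"yaw":0},{"gripper":0,"xyz":[0,4.1,0],"yaw":0},{"gripper":0,"xyz":[0,4.1,0],"yaw":0},{"gripper":0,"xyz":[0,4.1,0],"yaw":0}])

```text
clock: 20.12
tcp_pos: [0.5052, 0.0359, 0.1342]
ee_rot: [0.001, -0.079, 0.997, 0.0]
force: [0.5, 0.7, 0.0]
opening: 0.0008
grasp_force: 0.0
```

>>> send_rows(deltas=[{"gripper":0,"xyz":[0,4.1,0],"yaw":0},{"gripper":0,"xyz":[0,2.4,0.2],"yaw":0},{"gripper":0,"xyz":[-0.5,0,0],"yaw":0},{"gripper":0,"xyz":[-0.4,0,0],"yaw":0},{"gripper":0,"xyz":[-0.3,0,0],"yaw":0}])

```text
clock: 20.53
tcp_pos: [0.5073, 0.1002, 0.132]
ee_rot: [-0.0, -0.08, 0.997, 0.0]
force: [-5.3, 2.7, 3.7]
opening: 0.0008
grasp_force: 2.9
```

>>> send_rows(deltas=[{"gripper":0,"xyz":[-0.2,0,0],"yaw":0},{"gripper":0,"xyz":[-0.2,0,0],"yaw":0},{"gripper":0,"xyz":[-0.2,0,0],"yaw":0},{"gripper":0,"xyz":[-0.2,0,0],"yaw":0},{"gripper":0,"xyz":[0,0,0],"yaw":0}])

```text
clock: 20.95
tcp_pos: [0.515, 0.1006, 0.1319]
ee_rot: [-0.001, -0.079, 0.997, 0.0]
force: [-4.3, 0.7, 3.6]
opening: 0.0003
grasp_force: 2.3
```

```bash
python3 k.py
```

```text
t 20.95 tcp w [515.  100.6 131.9] bin [-28.  111.8 131.9] F bin [-4.1  1.4  3.6] open 0.3 grip 2.254608739167452
yaw err (cmd +this) -0.13 tilt z [-1.5e-03  3.0e-04 -1.0e+00] j [-0.03  0.44  1.53  0.    1.17 -1.76]
top cap 102 [ -11.3 -116.8  139. ]
```

Very repeatable. Right again.

>>> send_rows(deltas=[{"gripper":0,"xyz":[1.4,0,0],"yaw":0},{"gripper":0,"xyz":[0,-4.1,-0.2],"yaw":0},{"gripper":0,"xyz":[0,-4.1,0],"yaw":0},{"gripper":0,"xyz":[0,-4.1,0],"yaw":0},{"gripper":0,"xyz":[0,-4.1,0],"yaw":0}])

```text
clock: 21.47
tcp_pos: [0.5278, -0.0654, 0.1341]
ee_rot: [0.001, -0.08, 0.997, -0.0]
force: [0.1, 0.4, -0.1]
opening: 0.0004
grasp_force: 0.0
```

>>> send_rows(deltas=[{"gripper":0,"xyz":[0,-4.1,0],"yaw":0},{"gripper":0,"xyz":[0,-2.4,0.2],"yaw":0},{"gripper":0,"xyz":[-0.5,0,0],"yaw":0},{"gripper":0,"xyz":[-0.4,0,0],"yaw":0},{"gripper":0,"xyz":[-0.3,0,0],"yaw":0}])

```text
clock: 21.88
tcp_pos: [0.5497, -0.1248, 0.1317]
ee_rot: [-0.0, -0.08, 0.997, -0.0]
force: [-3.0, -2.3, -0.3]
opening: 0.0006
grasp_force: 1.2
```

>>> send_rows(deltas=[{"gripper":0,"xyz":[-0.2,0,0],"yaw":0},{"gripper":0,"xyz":[-0.2,0,0],"yaw":0},{"gripper":0,"xyz":[-0.2,0,0],"yaw":0},{"gripper":0,"xyz":[-0.2,0,0],"yaw":0},{"gripper":0,"xyz":[0,0,0],"yaw":0}])

```text
clock: 22.3
tcp_pos: [0.5577, -0.1227, 0.1319]
ee_rot: [0.0, -0.08, 0.997, 0.0]
force: [-1.0, -0.1, -0.5]
opening: 0.0005
grasp_force: 0.2
```

```bash
python3 k.py
```

```text
t 22.3 tcp w [ 557.7 -122.7  131.9] bin [ -21.6 -115.5  131.9] F bin [-1.   0.1 -0.5] open 0.5 grip 0.1812215382233262
yaw err (cmd +this) 0.02 tilt z [ 1.e-04  4.e-04 -1.e+00] j [-0.42  0.51  1.4   0.    1.22 -2.16]
top cap 82 [ -5.8 114.1 139. ]
side cap 15 [ -1.4 111.7 139. ]
side cap 16 [ -8.9 125.5 139. ]
```

>>> send_rows(deltas=[{"gripper":0,"xyz":[1.4,0,0],"yaw":0},{"gripper":0,"xyz":[0,4.1,-0.2],"yaw":0},{"gripper":0,"xyz":[0,4.1,0],"yaw":0},{"gripper":0,"xyz":[0,4.1,0],"yaw":0},{"gripper":0,"xyz":[0,4.1,0],"yaw":0}])

```text
clock: 22.82
tcp_pos: [0.5171, 0.0378, 0.1343]
ee_rot: [0.001, -0.079, 0.997, 0.0]
force: [1.3, -0.4, -0.2]
opening: 0.0005
grasp_force: 0.0
```

>>> send_rows(deltas=[{"gripper":0,"xyz":[0,4.1,0],"yaw":0},{"gripper":0,"xyz":[0,2.4,0.2],"yaw":0},{"gripper":0,"xyz":[-0.5,0,0],"yaw":0},{"gripper":0,"xyz":[-0.4,0,0],"yaw":0},{"gripper":0,"xyz":[-0.3,0,0],"yaw":0}])

```text
clock: 23.23
tcp_pos: [0.5192, 0.1021, 0.132]
ee_rot: [-0.0, -0.08, 0.997, 0.0]
force: [-5.4, 1.8, 4.6]
opening: 0.0002
grasp_force: 2.9
```

>>> send_rows(deltas=[{"gripper":0,"xyz":[-0.2,0,0],"yaw":0},{"gripper":0,"xyz":[-0.2,0,0],"yaw":0},{"gripper":0,"xyz":[-0.2,0,0],"yaw":0},{"gripper":0,"xyz":[-0.2,0,0],"yaw":0},{"gripper":0,"xyz":[0,0,0],"yaw":0}])

```text
clock: 23.65
tcp_pos: [0.5268, 0.1025, 0.132]
ee_rot: [-0.001, -0.079, 0.997, 0.0]
force: [-3.6, 1.1, 4.0]
opening: 0.0009
grasp_force: 2.2
```

```bash
python3 k.py
```

```text
t 23.65 tcp w [526.8 102.5 132. ] bin [-16.  111.8 132. ] F bin [-3.4  1.6  4. ] open 0.9 grip 2.230768259614706
yaw err (cmd +this) -0.13 tilt z [-1.5e-03  3.0e-04 -1.0e+00] j [-0.03  0.46  1.5   0.    1.18 -1.76]
top cap 97 [   0.6 -116.6  139. ]
```

>>> send_rows(deltas=[{"gripper":0,"xyz":[1.4,0,0],"yaw":0},{"gripper":0,"xyz":[0,-4.1,-0.2],"yaw":0},{"gripper":0,"xyz":[0,-4.1,0],"yaw":0},{"gripper":0,"xyz":[0,-4.1,0],"yaw":0},{"gripper":0,"xyz":[0,-4.1,0],"yaw":0}])

```text
clock: 24.17
tcp_pos: [0.5396, -0.0635, 0.1341]
ee_rot: [0.001, -0.08, 0.997, -0.0]
force: [0.8, 1.2, -0.4]
opening: 0.0006
grasp_force: 0.0
```

>>> send_rows(deltas=[{"gripper":0,"xyz":[0,-4.1,0],"yaw":0},{"gripper":0,"xyz":[0,-2.4,0.2],"yaw":0},{"gripper":0,"xyz":[-0.5,0,0],"yaw":0},{"gripper":0,"xyz":[-0.4,0,0],"yaw":0},{"gripper":0,"xyz":[-0.3,0,0],"yaw":0}])

```text
clock: 24.58
tcp_pos: [0.5615, -0.1229, 0.1317]
ee_rot: [-0.0, -0.08, 0.997, -0.0]
force: [-3.8, -2.9, -0.6]
opening: 0.0006
grasp_force: 1.2
```

>>> send_rows(deltas=[{"gripper":0,"xyz":[-0.2,0,0],"yaw":0},{"gripper":0,"xyz":[-0.2,0,0],"yaw":0},{"gripper":0,"xyz":[-0.2,0,0],"yaw":0},{"gripper":0,"xyz":[-0.2,0,0],"yaw":0},{"gripper":0,"xyz":[0,0,0],"yaw":0}])

```text
clock: 25.0
tcp_pos: [0.5695, -0.1208, 0.1318]
ee_rot: [0.0, -0.08, 0.997, 0.0]
force: [-0.0, 0.0, 0.5]
opening: 0.0004
grasp_force: 0.2
```

```bash
python3 k.py
```

```text
t 25.0 tcp w [ 569.5 -120.8  131.8] bin [  -9.5 -115.5  131.8] F bin [-0.   0.1  0.5] open 0.4 grip 0.19146722741425037
yaw err (cmd +this) 0.02 tilt z [ 1.e-04  4.e-04 -1.e+00] j [-0.41  0.53  1.37  0.    1.24 -2.14]
top cap 93 [  6.4 114.2 139. ]
```

>>> send_rows(deltas=[{"gripper":0,"xyz":[1.4,0,0],"yaw":0},{"gripper":0,"xyz":[0,4.1,-0.2],"yaw":0},{"gripper":0,"xyz":[0,4.1,0],"yaw":0},{"gripper":0,"xyz":[0,4.1,0],"yaw":0},{"gripper":0,"xyz":[0,4.1,0],"yaw":0}])

```text
clock: 25.52
tcp_pos: [0.5289, 0.0397, 0.1343]
ee_rot: [0.001, -0.08, 0.997, 0.0]
force: [0.7, 0.4, 0.6]
opening: 0.0005
grasp_force: 0.0
```

>>> send_rows(deltas=[{"gripper":0,"xyz":[0,4.1,0],"yaw":0},{"gripper":0,"xyz":[0,2.4,0.2],"yaw":0},{"gripper":0,"xyz":[-0.5,0,0],"yaw":0},{"gripper":0,"xyz":[-0.4,0,0],"yaw":0},{"gripper":0,"xyz":[-0.3,0,0],"yaw":0}])

```text
clock: 25.93
tcp_pos: [0.531, 0.104, 0.132]
ee_rot: [-0.0, -0.08, 0.997, 0.0]
force: [-5.8, 1.9, 4.2]
opening: 0.0007
grasp_force: 2.9
```

>>> send_rows(deltas=[{"gripper":0,"xyz":[-0.2,0,0],"yaw":0},{"gripper":0,"xyz":[-0.2,0,0],"yaw":0},{"gripper":0,"xyz":[-0.2,0,0],"yaw":0},{"gripper":0,"xyz":[-0.2,0,0],"yaw":0},{"gripper":0,"xyz":[0,0,0],"yaw":0}])

```text
clock: 26.35
tcp_pos: [0.5387, 0.1044, 0.1319]
ee_rot: [-0.001, -0.079, 0.997, 0.0]
force: [-4.1, 1.3, 3.4]
opening: 0.0007
grasp_force: 2.1
```

```bash
python3 k.py
```

```text
t 26.35 tcp w [538.7 104.4 131.9] bin [ -4.  111.8 131.9] F bin [-3.9  1.9  3.4] open 0.7 grip 2.145378068089485
yaw err (cmd +this) -0.13 tilt z [-1.4e-03  3.0e-04 -1.0e+00] j [-0.02  0.48  1.47  0.    1.2  -1.75]
top cap 98 [  12.5 -116.6  139. ]
```

>>> send_rows(deltas=[{"gripper":0,"xyz":[1.4,0,0],"yaw":0},{"gripper":0,"xyz":[0,-4.1,-0.2],"yaw":0},{"gripper":0,"xyz":[0,-4.1,0],"yaw":0},{"gripper":0,"xyz":[0,-4.1,0],"yaw":0},{"gripper":0,"xyz":[0,-4.1,0],"yaw":0}])

```text
clock: 26.87
tcp_pos: [0.5515, -0.0616, 0.1341]
ee_rot: [0.001, -0.08, 0.997, -0.0]
force: [0.8, 0.2, 0.4]
opening: 0.0007
grasp_force: 0.0
```

>>> send_rows(deltas=[{"gripper":0,"xyz":[0,-4.1,0],"yaw":0},{"gripper":0,"xyz":[0,-2.4,0.2],"yaw":0},{"gripper":0,"xyz":[-0.5,0,0],"yaw":0},{"gripper":0,"xyz":[-0.4,0,0],"yaw":0},{"gripper":0,"xyz":[-0.3,0,0],"yaw":0}])

```text
clock: 27.28
tcp_pos: [0.5734, -0.121, 0.1317]
ee_rot: [-0.0, -0.08, 0.997, -0.0]
force: [-1.2, -3.1, 0.3]
opening: 0.0003
grasp_force: 1.2
```

>>> send_rows(deltas=[{"gripper":0,"xyz":[-0.2,0,0],"yaw":0},{"gripper":0,"xyz":[-0.2,0,0],"yaw":0},{"gripper":0,"xyz":[-0.2,0,0],"yaw":0},{"gripper":0,"xyz":[-0.2,0,0],"yaw":0},{"gripper":0,"xyz":[0,0,0],"yaw":0}])

```text
clock: 27.7
tcp_pos: [0.5814, -0.1189, 0.1319]
ee_rot: [0.0, -0.08, 0.997, 0.0]
force: [-0.2, 0.4, -0.9]
opening: 0.0005
grasp_force: 0.2
```

```bash
python3 k.py
```

```text
t 27.7 tcp w [ 581.4 -118.9  131.9] bin [   2.4 -115.5  131.9] F bin [-0.2  0.4 -0.9] open 0.5 grip 0.2047632308676839
yaw err (cmd +this) 0.03 tilt z [ 1.e-04  4.e-04 -1.e+00] j [-0.4   0.55  1.34  0.    1.26 -2.13]
top cap 95 [ 18.1 114.1 139. ]
```

>>> send_rows(deltas=[{"gripper":0,"xyz":[1.4,0,0],"yaw":0},{"gripper":0,"xyz":[0,4.1,-0.2],"yaw":0},{"gripper":0,"xyz":[0,4.1,0],"yaw":0},{"gripper":0,"xyz":[0,4.1,0],"yaw":0},{"gripper":0,"xyz":[0,4.1,0],"yaw":0}])

```text
clock: 28.22
tcp_pos: [0.5408, 0.0416, 0.1343]
ee_rot: [0.001, -0.08, 0.997, 0.0]
force: [0.3, 0.8, 1.4]
opening: 0.0005
grasp_force: 0.0
```

>>> send_rows(deltas=[{"gripper":0,"xyz":[0,4.1,0],"yaw":0},{"gripper":0,"xyz":[0,2.4,0.2],"yaw":0},{"gripper":0,"xyz":[-0.5,0,0],"yaw":0},{"gripper":0,"xyz":[-0.4,0,0],"yaw":0},{"gripper":0,"xyz":[-0.3,0,0],"yaw":0}])

```text
clock: 28.63
tcp_pos: [0.5429, 0.106, 0.132]
ee_rot: [-0.0, -0.08, 0.997, 0.0]
force: [-5.9, 2.8, 3.9]
opening: 0.0008
grasp_force: 2.8
```

>>> send_rows(deltas=[{"gripper":0,"xyz":[-0.2,0,0],"yaw":0},{"gripper":0,"xyz":[-0.2,0,0],"yaw":0},{"gripper":0,"xyz":[-0.2,0,0],"yaw":0},{"gripper":0,"xyz":[-0.2,0,0],"yaw":0},{"gripper":0,"xyz":[0,0,0],"yaw":0}])

```text
clock: 29.05
tcp_pos: [0.5506, 0.1062, 0.132]
ee_rot: [-0.001, -0.079, 0.997, 0.0]
force: [-4.2, 1.2, 3.2]
opening: 0.0003
grasp_force: 2.1
```

```bash
python3 k.py
```

```text
t 29.05 tcp w [550.6 106.2 132. ] bin [  8.1 111.7 132. ] F bin [-4.   1.8  3.2] open 0.3 grip 2.0538486633449793
yaw err (cmd +this) -0.13 tilt z [-1.3e-03  3.0e-04 -1.0e+00] j [-0.02  0.5   1.43  0.    1.21 -1.75]
top cap 97 [  24.5 -116.6  139. ]
```

>>> send_rows(deltas=[{"gripper":0,"xyz":[1.4,0,0],"yaw":0},{"gripper":0,"xyz":[0,-4.1,-0.2],"yaw":0},{"gripper":0,"xyz":[0,-4.1,0],"yaw":0},{"gripper":0,"xyz":[0,-4.1,0],"yaw":0},{"gripper":0,"xyz":[0,-4.1,0],"yaw":0}])

```text
clock: 29.57
tcp_pos: [0.5633, -0.0596, 0.1341]
ee_rot: [0.001, -0.08, 0.997, -0.0]
force: [0.7, 0.1, 1.0]
opening: 0.0007
grasp_force: 0.0
```

>>> send_rows(deltas=[{"gripper":0,"xyz":[0,-4.1,0],"yaw":0},{"gripper":0,"xyz":[0,-2.4,0.2],"yaw":0},{"gripper":0,"xyz":[-0.5,0,0],"yaw":0},{"gripper":0,"xyz":[-0.4,0,0],"yaw":0},{"gripper":0,"xyz":[-0.3,0,0],"yaw":0}])

```text
clock: 29.98
tcp_pos: [0.5852, -0.1191, 0.1317]
ee_rot: [-0.0, -0.08, 0.997, -0.0]
force: [-3.1, -1.6, -0.4]
opening: 0.0005
grasp_force: 1.1
```

>>> send_rows(deltas=[{"gripper":0,"xyz":[-0.2,0,0],"yaw":0},{"gripper":0,"xyz":[-0.2,0,0],"yaw":0},{"gripper":0,"xyz":[-0.2,0,0],"yaw":0},{"gripper":0,"xyz":[-0.1,0,0],"yaw":0},{"gripper":0,"xyz":[0,0,0],"yaw":0}])

```text
clock: 30.4
tcp_pos: [0.5921, -0.1171, 0.1318]
ee_rot: [0.0, -0.08, 0.997, 0.0]
force: [-0.9, 1.7, 0.0]
opening: 0.0005
grasp_force: 0.3
```

```bash
python3 k.py
```

```text
t 30.4 tcp w [ 592.1 -117.1  131.8] bin [  13.3 -115.4  131.8] F bin [-0.6  1.8  0. ] open 0.5 grip 0.31692269723903266
yaw err (cmd +this) 0.02 tilt z [ 0.e+00  4.e-04 -1.e+00] j [-0.39  0.56  1.31  0.    1.27 -2.12]
top cap 93 [ 29.9 114.5 139. ]
```

>>> send_rows(deltas=[{"gripper":0,"xyz":[1.4,0,0],"yaw":0},{"gripper":0,"xyz":[0,4.1,-0.2],"yaw":0},{"gripper":0,"xyz":[0,4.1,0],"yaw":0},{"gripper":0,"xyz":[0,4.1,0],"yaw":0},{"gripper":0,"xyz":[0,4.1,0],"yaw":0}])

```text
clock: 30.92
tcp_pos: [0.5517, 0.0434, 0.1343]
ee_rot: [0.001, -0.08, 0.997, 0.0]
force: [0.8, 0.9, 0.4]
opening: 0.0004
grasp_force: 0.0
```

>>> send_rows(deltas=[{"gripper":0,"xyz":[0,4.1,0],"yaw":0},{"gripper":0,"xyz":[0,2.4,0.2],"yaw":0},{"gripper":0,"xyz":[-0.5,0,0],"yaw":0},{"gripper":0,"xyz":[-0.4,0,0],"yaw":0},{"gripper":0,"xyz":[-0.3,0,0],"yaw":0}])

```text
clock: 31.33
tcp_pos: [0.5539, 0.1076, 0.1321]
ee_rot: [-0.0, -0.08, 0.997, 0.0]
force: [-5.5, 2.8, 3.3]
opening: 0.0003
grasp_force: 2.8
```

>>> send_rows(deltas=[{"gripper":0,"xyz":[-0.2,0,0],"yaw":0},{"gripper":0,"xyz":[-0.1,0,0],"yaw":0},{"gripper":0,"xyz":[-0.1,0,0],"yaw":0},{"gripper":0,"xyz":[-0.1,0,0],"yaw":0},{"gripper":0,"xyz":[0,0,0],"yaw":0}])

```text
clock: 31.75
tcp_pos: [0.5582, 0.1076, 0.132]
ee_rot: [-0.001, -0.079, 0.997, 0.0]
force: [-5.3, 1.8, 4.0]
opening: 0.0004
grasp_force: 2.7
```

```bash
python3 k.py
```

```text
t 31.75 tcp w [558.2 107.6 132. ] bin [ 15.8 111.8 132. ] F bin [-4.9  2.6  4. ] open 0.4 grip 2.6558084785938263
yaw err (cmd +this) -0.13 tilt z [-1.7e-03  4.0e-04 -1.0e+00] j [-0.02  0.51  1.41  0.    1.22 -1.75]
top cap 94 [  34.7 -116.   139. ]
```

>>> send_rows(deltas=[{"gripper":0,"xyz":[1.2,0,0],"yaw":0},{"gripper":0,"xyz":[0,-4.1,-0.2],"yaw":0},{"gripper":0,"xyz":[0,-4.1,0],"yaw":0},{"gripper":0,"xyz":[0,-4.1,0],"yaw":0},{"gripper":0,"xyz":[0,-4.1,0],"yaw":0}])

```text
clock: 32.27
tcp_pos: [0.573, -0.0585, 0.1341]
ee_rot: [0.0, -0.079, 0.997, -0.0]
force: [0.3, 0.2, -1.5]
opening: 0.0006
grasp_force: 0.0
```

>>> send_rows(deltas=[{"gripper":0,"xyz":[0,-4.1,0],"yaw":0},{"gripper":0,"xyz":[0,-2.4,0.2],"yaw":0},{"gripper":0,"xyz":[-0.5,0,0],"yaw":0},{"gripper":0,"xyz":[-0.4,0,0],"yaw":0},{"gripper":0,"xyz":[-0.2,0,0],"yaw":0}])

```text
clock: 32.68
tcp_pos: [0.5941, -0.1178, 0.1318]
ee_rot: [-0.0, -0.08, 0.997, -0.0]
force: [-2.4, -1.5, -0.2]
opening: 0.0007
grasp_force: 1.2
```

>>> send_rows(deltas=[{"gripper":0,"xyz":[-0.1,0,0],"yaw":0},{"gripper":0,"xyz":[-0.1,0,0],"yaw":0},{"gripper":0,"xyz":[-0.1,0,0],"yaw":0},{"gripper":0,"xyz":[-0.1,0,0],"yaw":0},{"gripper":0,"xyz":[0,0,0],"yaw":0}])

```text
clock: 33.1
tcp_pos: [0.5979, -0.1162, 0.1318]
ee_rot: [-0.0, -0.08, 0.997, 0.0]
force: [-1.5, 0.7, -1.5]
opening: 0.0003
grasp_force: 0.6
```

```bash
python3 k.py
```

```text
t 33.1 tcp w [ 597.9 -116.2  131.8] bin [  19.2 -115.4  131.8] F bin [-1.3  0.9 -1.5] open 0.3 grip 0.6210258509963751
yaw err (cmd +this) 0.02 tilt z [-2.e-04  5.e-04 -1.e+00] j [-0.39  0.57  1.29  0.    1.28 -2.12]
top cap 98 [ 36.5 114.2 139. ]
```

>>> send_rows(deltas=[{"gripper":0,"xyz":[1.2,0,0],"yaw":0},{"gripper":0,"xyz":[0,4.1,-0.2],"yaw":0},{"gripper":0,"xyz":[0,4.1,0],"yaw":0},{"gripper":0,"xyz":[0,4.1,0],"yaw":0},{"gripper":0,"xyz":[0,4.1,0],"yaw":0}])

```text
clock: 33.62
tcp_pos: [0.5597, 0.0448, 0.1343]
ee_rot: [0.001, -0.08, 0.997, 0.0]
force: [0.5, -0.1, -0.3]
opening: 0.0004
grasp_force: 0.0
```

>>> send_rows(deltas=[{"gripper":0,"xyz":[0,4.1,0],"yaw":0},{"gripper":0,"xyz":[0,2.4,0.2],"yaw":0},{"gripper":0,"xyz":[-0.5,0,0],"yaw":0},{"gripper":0,"xyz":[-0.3,0,0],"yaw":0},{"gripper":0,"xyz":[-0.2,0,0],"yaw":0}])

```text
clock: 34.03
tcp_pos: [0.5598, 0.1086, 0.132]
ee_rot: [-0.0, -0.08, 0.997, 0.0]
force: [-4.8, 2.8, 3.3]
opening: 0.0004
grasp_force: 2.6
```

>>> send_rows(deltas=[{"gripper":0,"xyz":[-0.1,0,0],"yaw":0},{"gripper":0,"xyz":[-0.1,0,0],"yaw":0},{"gripper":0,"xyz":[-0.1,0,0],"yaw":0},{"gripper":0,"xyz":[-0.1,0,0],"yaw":0},{"gripper":0,"xyz":[0,0,0],"yaw":0}])

```text
clock: 34.45
tcp_pos: [0.562, 0.1085, 0.1319]
ee_rot: [-0.002, -0.079, 0.997, 0.0]
force: [-9.1, 1.8, 5.4]
opening: 0.0007
grasp_force: 5.0
```

```bash
python3 k.py
```

```text
t 34.45 tcp w [562.  108.5 131.9] bin [ 19.7 112.1 131.9] F bin [-8.7  3.2  5.4] open 0.7 grip 5.047710553044453
yaw err (cmd +this) -0.11 tilt z [-4.4e-03  3.0e-04 -1.0e+00] j [-0.02  0.52  1.4   0.    1.23 -1.75]
top cap 97 [  39.7 -116.1  139. ]
```

>>> send_rows(deltas=[{"gripper":0,"xyz":[1.2,0,0],"yaw":0},{"gripper":0,"xyz":[0,-4.1,-0.2],"yaw":0},{"gripper":0,"xyz":[0,-4.1,0],"yaw":0},{"gripper":0,"xyz":[0,-4.1,0],"yaw":0},{"gripper":0,"xyz":[0,-4.1,0],"yaw":0}])

```text
clock: 34.97
tcp_pos: [0.5779, -0.0577, 0.1341]
ee_rot: [0.0, -0.079, 0.997, -0.0]
force: [1.1, -0.3, -1.4]
opening: 0.0005
grasp_force: 0.0
```

>>> send_rows(deltas=[{"gripper":0,"xyz":[0,-4.1,0],"yaw":0},{"gripper":0,"xyz":[0,-2.4,0.2],"yaw":0},{"gripper":0,"xyz":[-0.5,0,0],"yaw":0},{"gripper":0,"xyz":[-0.4,0,0],"yaw":0},{"gripper":0,"xyz":[-0.2,0,0],"yaw":0}])

```text
clock: 35.38
tcp_pos: [0.5989, -0.1172, 0.1318]
ee_rot: [-0.0, -0.08, 0.997, -0.0]
force: [-8.4, -9.7, 1.6]
opening: 0.0002
grasp_force: 5.3
```

>>> send_rows(deltas=[{"gripper":0,"xyz":[-0.1,0,0],"yaw":0},{"gripper":0,"xyz":[-0.1,0,0],"yaw":0},{"gripper":0,"xyz":[0,0,0],"yaw":0},{"gripper":0,"xyz":[0,0,0],"yaw":0},{"gripper":0,"xyz":[0,0,0],"yaw":0}])

```text
clock: 35.8
tcp_pos: [0.5989, -0.1171, 0.1318]
ee_rot: [-0.003, -0.08, 0.997, -0.001]
force: [-11.0, -10.7, 1.5]
opening: 0.0007
grasp_force: 6.2
```

```bash
python3 k.py
```

```text
t 35.8 tcp w [ 598.9 -117.1  131.8] bin [  20.1 -116.5  131.8] F bin [-12.6  -8.8   1.5] open 0.7 grip 6.195727310841903
yaw err (cmd +this) 0.01 tilt z [-0.0051 -0.0033 -1.    ] j [-0.38  0.58  1.28 -0.01  1.29 -2.11]
top cap 91 [ 39.3 113.1 139. ]
```

>>> send_rows(deltas=[{"gripper":0,"xyz":[1.2,0,0],"yaw":0},{"gripper":0,"xyz":[0,4.1,-0.2],"yaw":0},{"gripper":0,"xyz":[0,4.1,0],"yaw":0},{"gripper":0,"xyz":[0,4.1,0],"yaw":0},{"gripper":0,"xyz":[0,4.1,0],"yaw":0}])

```text
clock: 36.32
tcp_pos: [0.562, 0.0463, 0.1342]
ee_rot: [0.0, -0.08, 0.997, 0.0]
force: [0.7, 0.1, -0.4]
opening: 0.0005
grasp_force: 0.0
```

>>> send_rows(deltas=[{"gripper":0,"xyz":[0,4.1,0],"yaw":0},{"gripper":0,"xyz":[0,2.4,0.2],"yaw":0},{"gripper":0,"xyz":[-0.5,0,0],"yaw":0},{"gripper":0,"xyz":[-0.2,0,0],"yaw":0},{"gripper":0,"xyz":[0,0,0],"yaw":0}])

```text
clock: 36.73
tcp_pos: [0.5598, 0.109, 0.132]
ee_rot: [0.0, -0.08, 0.997, -0.0]
force: [0.1, -0.2, 0.1]
opening: 0.0004
grasp_force: 0.0
```

>>> send_rows(deltas=[{"gripper":0,"xyz":[-0.1,0,0],"yaw":0},{"gripper":0,"xyz":[-0.1,0,0],"yaw":0},{"gripper":0,"xyz":[-0.1,0,0],"yaw":0},{"gripper":0,"xyz":[0,0,0],"yaw":0},{"gripper":0,"xyz":[0,0,0],"yaw":0}])

```text
clock: 37.15
tcp_pos: [0.5618, 0.1085, 0.1317]
ee_rot: [-0.001, -0.08, 0.997, -0.0]
force: [-4.1, -3.1, 1.9]
opening: 0.0005
grasp_force: 2.2
```

```bash
python3 k.py
```

```text
t 37.15 tcp w [561.8 108.5 131.7] bin [ 19.5 112.1 131.7] F bin [-4.5 -2.4  1.9] open 0.5 grip 2.1794544719159603
yaw err (cmd +this) -0.07 tilt z [-1.7e-03 -8.0e-04 -1.0e+00] j [-0.02  0.52  1.4  -0.    1.23 -1.75]
top cap 97 [  39.7 -116.1  139. ]
```

>>> send_rows(deltas=[{"gripper":0,"xyz":[-0.05,0,0],"yaw":0},{"gripper":0,"xyz":[-0.05,0,0],"yaw":0},{"gripper":0,"xyz":[-0.05,0,0],"yaw":0},{"gripper":0,"xyz":[0,0,0],"yaw":0},{"gripper":0,"xyz":[0,0,0],"yaw":0}])

```text
clock: 37.67
tcp_pos: [0.562, 0.1085, 0.1317]
ee_rot: [-0.003, -0.08, 0.997, -0.001]
force: [-9.9, -4.9, 5.1]
opening: 0.0003
grasp_force: 5.3
```

```bash
python3 go.py
```

```text
t 37.67 tcp w [562.  108.5 131.7] bin [ 19.7 112.1 131.7] F bin [-10.6  -3.3   5.1] open 0.3 grip 5.256526165176183
yaw err (cmd +this) -0.05 tilt z [-0.0049 -0.0015 -1.    ] j [-0.02  0.52  1.4  -0.    1.23 -1.75]
```

>>> send_rows(deltas=[{"gripper":0,"xyz":[1.0,0,0],"yaw":0},{"gripper":0,"xyz":[2,0,-2],"yaw":0},{"gripper":0,"xyz":[3,0,-3],"yaw":0},{"gripper":0,"xyz":[4,0,-2],"yaw":0},{"gripper":0,"xyz":[4,0,0],"yaw":0}])

```text
clock: 38.08
tcp_pos: [0.4296, 0.0873, 0.2029]
ee_rot: [0.004, -0.08, 0.997, -0.0]
force: [-0.5, -0.4, 0.6]
opening: 0.0009
grasp_force: 0.0
```

>>> send_rows(deltas=[{"gripper":0,"xyz":[4,0,0],"yaw":0},{"gripper":0,"xyz":[4,0,0],"yaw":0},{"gripper":0,"xyz":[0,0,0],"yaw":0},{"gripper":0,"xyz":[0,0,0],"yaw":0},{"gripper":0,"xyz":[0,0,0],"yaw":0}])

```text
clock: 38.5
tcp_pos: [0.351, 0.0748, 0.2005]
ee_rot: [0.001, -0.08, 0.997, -0.0]
force: [0.3, 0.4, -0.9]
opening: 0.0004
grasp_force: 0.0
```

```bash
python3 k.py; python3 - <<'E'
from h import *
for n,s in(('top',np.s_[100:250,210:410]),('side',np.s_[120:310,200:400])):
    p,d=cams.grab_frame(n); cv2.imwrite(f'pics/{n}3.png',cv2.resize(p[s][...,::-1],None,fx=3,fy=3,interpolation=cv2.INTER_CUBIC))
E
```

```text
t 38.5 tcp w [351.   74.8 200.5] bin [-194.   112.5  200.5] F bin [ 0.4  0.4 -0.9] open 0.4 grip 0.0
yaw err (cmd +this) -0.07 tilt z [ 2.4e-03 -1.0e-04 -1.0e+00] j [-0.12  0.08  1.83  0.    1.23 -1.85]
top cap 96 [  39.8 -116.1  139. ]
top cap 93 [ 39.2 113.4 139. ]
side cap 28 [  42.7 -115.1  139. ]
```

View pics/top3.png

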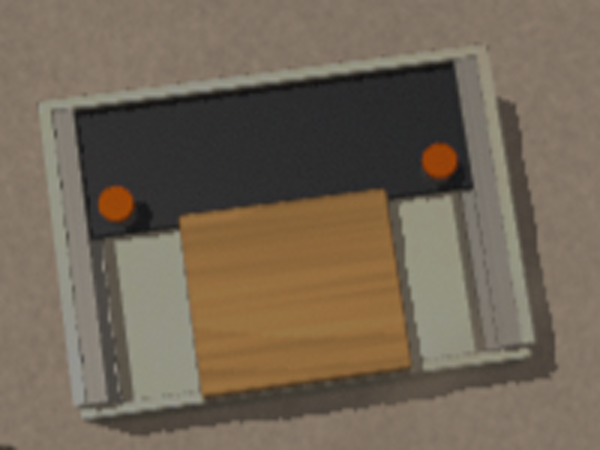

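View pics/side3.png

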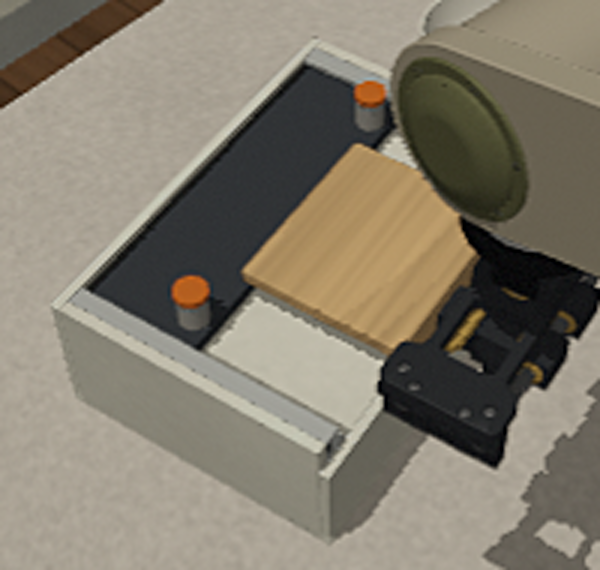

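The lid's leading edge lies along the dark strip from (80,112) to (455,65) in the top crop. The knobs are level within 0.6 mm, and both ends pressed against a firm stop.

```bash
python3 -c "
from rig import robot
print(robot.close_job())"
```

```text
the job is handed in; nothing more can be done
None
```

The amber jar is standing upright in the bin and the lid is shut square, with both ends pressed firmly on the stop and the knobs level to about 0.6 mm; the job was handed in at about 39 s, and I was not told how it was judged.

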